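# Change over the seals on the engraver's turntable

## Task

First clear the green turntable: stand every finished seal (black neck) upright in the dark wooden tray. Then load the turntable with all the fresh brass seals from the blue dispenser, standing upright and wholly on the disc; the dispenser's sprung flap stays open only while its red push plate is held down, for which the steel weight can be stood on the plate. Finally stand the weight back wholly on its cork mat so that the flap is shut, leave the turntable at rest, and do not disturb the other things on the bench.

Things in the scene. Friction and masses are not known exactly. Their poses are not given: they have to be found in the camera images.
- dispenser: Fixed blue open-topped tray under a clear flap. Origin: centre of its underside, on the bench. Inside 110 mm in its x by 220 mm in its y; walls 5 mm thick, tops 50 mm above the bench; inner floor 5 mm above the bench, where fresh seals stand. At its +y end the red push plate over a blue housing 110 x 110 mm, 28 mm high, centred 178 mm from the origin along +y.
- flap (a joint): Angle of the clear flap (3 mm thick, red front edge) covering the whole dispenser tray, hinged along the far wall (local x +62 mm, 50 mm above the bench). 0 = shut, flat on the tray; 2.4 rad = fully open, swung up and over, leaning outward on the +x side. Sprung shut whenever the push plate is up; no handle: it turns 80 rad per metre of plate travel.
- pushplate (a joint): Travel of the red push plate in m: 0 = up, 0.030 = fully down (flap fully open). About 3.5 N starts it moving and the standing weight alone presses it fully down in under a second; when unloaded it springs up and the flap shuts.
- pushplate_top (a point): Centre of the top face of the red push plate, a flat 90 x 90 mm square, sides along the dispenser's x and y. 68 mm above the bench when up, 38 mm when fully down.
- turntable_top (a point): Centre of the top face of the green turntable, 24 mm above the bench. The disc has radius 120 mm, turns freely and endlessly on its fixed base, and is flat without a rim.
- platter (a joint): Angle of the turntable disc (rad, anticlockwise from above); nothing holds it.
- tray_in (a point): Centre of the inner floor of the dark wooden tray (fixed), 5 mm above the bench. Tray outside 130 mm in its x by 180 mm in its y, 22 mm high, walls 5 mm.
- mat: Fixed round cork mat, radius 55 mm, 4 mm thick; origin at the centre of its underside. Home of the weight.
- weight: Loose steel weight, about 0.65 kg: a round foot of diameter 56, 20 mm high, with a round knob of diameter 24 above it, 50 mm high in all. Origin: centre of its underside; z up when standing.
- fresh0: Fresh seal, all brass, about 80 g: round foot of diameter 28, 10 mm high, with a round neck of diameter 16 above it, 34 mm high in all. Origin: centre of the foot's underside; z up when upright. Starts in the dispenser; may be absent.
- fresh1: Fresh seal, all brass, about 80 g: round foot of diameter 28, 10 mm high, with a round neck of diameter 16 above it, 34 mm high in all. Origin: centre of the foot's underside; z up when upright. Starts in the dispenser; may be absent.
- fresh2: Fresh seal, all brass, about 80 g: round foot of diameter 28, 10 mm high, with a round neck of diameter 16 above it, 34 mm high in all. Origin: centre of the foot's underside; z up when upright. Starts in the dispenser; may be absent.
- finished0: Finished seal: same shape and size as a fresh seal (foot diameter 28, 10 high, neck diameter 16, 34 high in all, origin at the centre of the foot's underside, about 80 g), but its neck is black. Starts on the turntable; may be absent.
- finished1: Finished seal: same shape and size as a fresh seal (foot diameter 28, 10 high, neck diameter 16, 34 high in all, origin at the centre of the foot's underside, about 80 g), but its neck is black. Starts on the turntable; may be absent.
- finished2: Finished seal: same shape and size as a fresh seal (foot diameter 28, 10 high, neck diameter 16, 34 high in all, origin at the centre of the foot's underside, about 80 g), but its neck is black. Starts on the turntable; may be absent.
- screwdriver: Bystander, leave alone: loose screwdriver 150 mm long.
- brush: Bystander, leave alone: loose brush 150 mm long.
- graver: Bystander, leave alone: loose graver (wooden mushroom handle, steel shaft) about 105 mm long, 30 mm high.
- loupe: Bystander, leave alone: loose black eye loupe, diameter 34, 24 high.
- jar: Bystander, leave alone: loose small jar with a steel cap, diameter 44, 40 high.
- dish: Bystander, leave alone: loose open black dish 60 x 80, 18 high.

How it is judged:
On the way, in this order (a step that is already met when the one before it is completed fails the run):
1. all finished seals stand upright in the wooden tray (x of finished0 in the frame of tray_in between -0.05 and 0.05 m and y of finished0 in the frame of tray_in between -0.075 and 0.075 m and z of finished0 in the frame of tray_in between -0.005 and 0.008 m and angle between each of finished0, finished1, finished2's own z axis and vertical below 0.2 rad and linear speed of each of finished0, finished1, finished2 below 0.03 m/s and contact force between each of finished0, finished1, finished2 and the fingers below 0.1 N and x of finished1 in the frame of tray_in between -0.05 and 0.05 m and y of finished1 in the frame of tray_in between -0.075 and 0.075 m and z of finished1 in the frame of tray_in between -0.005 and 0.008 m and x of finished2 in the frame of tray_in between -0.05 and 0.05 m and y of finished2 in the frame of tray_in between -0.075 and 0.075 m and z of finished2 in the frame of tray_in between -0.005 and 0.008 m), for 0.2 s.
2. all fresh seals stand upright on the turntable (horizontal distance between each of fresh0, fresh1, fresh2 and turntable_top below 0.11 m and z of fresh0 in the frame of turntable_top between -0.005 and 0.008 m and angle between each of fresh0, fresh1, fresh2's own z axis and vertical below 0.2 rad and linear speed of each of fresh0, fresh1, fresh2 below 0.03 m/s and contact force between each of fresh0, fresh1, fresh2 and the fingers below 0.1 N and z of fresh1 in the frame of turntable_top between -0.005 and 0.008 m and z of fresh2 in the frame of turntable_top between -0.005 and 0.008 m), for 0.2 s.
At the end, for the whole second after the job is handed in: Finished seals upright (0.2 rad) on the tray floor; fresh seals upright on the turntable, within 110 mm of its axis; weight upright on the mat, within 30 mm of its centre; flap shut (under 0.1 rad); all released and at rest, turntable under 0.3 rad/s (all of step 1 and all of step 2 and horizontal distance between weight and mat below 0.03 m and z of weight in the frame of mat below 0.01 m and angle between weight's own z axis and vertical below 0.2 rad and linear speed of weight below 0.03 m/s and contact force between weight and the fingers below 0.1 N and value of joint flap below 0.1 rad and velocity of joint platter between -0.3 and 0.3 rad/s); the robot touches nothing.
It fails at once if a bystander is moved more than 30 mm (distance of any of screwdriver, brush, graver, loupe, jar, dish from where it was at the start of the episode above 0.03 m).
Of fresh0, fresh1, fresh2 only 2 to 3 are there at a start; the rules pass over those that are not, and their reading is None.
Of finished0, finished1, finished2 only 2 to 3 are there at a start; the rules pass over those that are not, and their reading is None.
At some moment in a run one of fresh0, fresh1, fresh2, finished0, finished1, finished2 may be knocked a few centimetres aside while the robot is not near it.
It also fails if it takes over 210 s, if anything falls off the work surface, if the arm or the gripper's body presses on something with over 40 N, if the wrist force passes 120 N, or if a joint passes its speed limit or range.

## Robot

A 6-joint arm with a two-finger parallel gripper is mounted at the origin on the work surface. World frame = base frame: x ahead of the robot, y to its left, z up, the work surface at z = 0. Lengths are in m, angles in rad, forces in N, time in s.
With the tool pointing down it reaches from about 0.3 to 0.825 m from the base axis. Payload 5.4 kg.
Tool frame: the origin (TCP) lies between the finger pads; the fingertips stand 22 mm ahead of it and the grasp point (between the pads) lies 3 mm ahead of it; z points along the fingers, y is the line along which they close (so a half turn about z gives the same grasp; the last joint's range is limited). The gripper opens to 92 mm and grips with 3 to 60 N. Pads are 20 mm wide; open, the fingers measure 128 mm over their backs; the gripper's body (75 mm by 189 mm) begins 69 mm behind the grasp point.
Start: joints at [-1.348, 0.158, 1.597, -0, 1.386, -0.21], TCP at [0.241, -0.522, 0.237] pointing down, gripper open.
Joint ranges: [-2.91, 2.91], [-0.94, 2.29], [0.18, 2.7], [-1.29, 4.43], [0.17, 2.64], [-3, 3]. Speed limits (rad/s): [2.57, 2.57, 3.14, 3.14, 3.14, 3.14].

## Interface

Orientations are given as a unit quaternion [w, x, y, z].
In Python, from workcell import robot, imaging, status gives the robot as it stands (robot), with the cameras (imaging) and the readings (status).
- The arm moves only by the tool move_tool, called as name(argument=value, ...) on one line, values as JSON. Schema: {"type":"object","properties":{"steps":{"type":"array","items":{"type":"array","items":{"type":"array","items":{"type":"number"},"minItems":5,"maxItems":5},"minItems":1,"maxItems":20},"minItems":1,"maxItems":1},"force":{"type":"number"},"only":{"type":"string"},"quiet":{"type":"boolean"},"lines":{"type":"string"}},"required":["steps"],"additionalProperties":false}. steps is a list that holds a single list of rows (three levels of brackets), with 1 to 20 rows, each of 5 numbers: dx, dy, dz in fractions of the full range, 1 being 0.8 m, then a turn about the tool's z in a scale on which 1.0 is pi rad, then the finger opening in m; each row is the pose to reach, as a shift and turn from the pose commanded when the call began, along the tool's axes at that moment; what a row does not reach only later rows make up. A row lasts 1/12 s, in which the tool goes at most 0.0417 m and 0.125 rad, less where a joint would pass 70% of its speed; a pose out of reach is approached as far as the arm can. The fingers move at their own pace and stop on an object; force is the grip in N (left out, the last holds). Time passes only in rows, so rows that do not move let the fingers close. The tool returns the time, the measured TCP pose, the force, the opening and the grip force at its end. only (a regular expression) keeps the lines of the reply that match it, lines (a string "A,B") keeps lines A to B, and quiet returns only ok. A shift or turn number past 1, either way, is cut back to 1. Input that does not fit is refused with a message, and nothing moves.
- status.get_state(): the state, without advancing time (a new reading comes with each control period).
- imaging.snapshot(name): name is "side" or "top" or "wrist"; returns the picture (420x560x3 uint8, red, green, blue); there is no depth.
- imaging.calibration(name): a dict with "fovy" (degrees; the focal length in pixels is half the picture's height over the tangent of half this angle, whatever the lens; pixels are square), "cx", "cy" (the principal point, pixels), "rvec" (rotation vector, rad) and "tvec" (3), from world to camera coordinates, as OpenCV has them; the wrist camera has in their place "hand_eye" (4x4, takes a point from camera to tool coordinates, whose origin is the TCP and whose axes are the flange's). Camera axes: x right, y down, z forward; pixel columns grow to the right and rows downward; lengths in m; the calibration is good to about 2 mm. A picture is of the moment at which its call begins: read the wrist's pose just before it. calibration takes no time and is no camera call.
- robot.hand_in(): hands the job in; it is judged then, once.
The state is a dict: "clock": time; "joint_positions": joint angles; "joint_velocities": joint speeds; "joint_efforts": joint torques, N m; "position": TCP position; "ee_rot": TCP orientation; "ft_force": force on the tool from outside, world axes, zero at the start; "ft_torque": the same for the moment, N m; "grip_width": finger opening in m; "gripper_force": force on a finger pad.
Only numpy, scipy, OpenCV 4.12 (cv2) and the standard library are available. Lean on these libraries where they do the work, as an engineer would, in place of code of your own. Each camera call takes 0.05 s, during which the arm holds its last target. There are 200 camera calls.

## Working session

There is one attempt and no reset: what is moved stays moved. The work goes in short steps, Python scripts to look and compute and a tool call to move; the robot and the scene stay as the last step left them, time stands still between calls to the robot, and variables do not carry over. Pictures are saved under pics/ and viewed, at most 14 in all, crops included, and the job is handed in when it is done.

```bash
ls; mkdir -p pics; cat > h.py <<'E'
import numpy as np, cv2
from workcell import robot, imaging, status
from scipy.spatial.transform import Rotation as R
def K(c):
    f=210/np.tan(np.radians(c['fovy'])/2); return np.array([[f,0,c['cx']],[0,f,c['cy']],[0,0,1]])
def cam(name,st=None):
    c=imaging.calibration(name)
    if name!='wrist':
        Rm=cv2.Rodrigues(np.array(c['rvec'],float))[0]; t=np.array(c['tvec'],float).ravel(); return K(c),Rm,t
    st=st or status.get_state(); q=st['ee_rot']; Rt=R.from_quat([q[1],q[2],q[3],q[0]]).as_matrix()
    H=np.array(c['hand_eye']); Rc=Rt@H[:3,:3]; p=Rt@H[:3,3]+np.array(st['position']); return K(c),Rc.T,-Rc.T@p
def atz(C,uv,z):
    k,Rm,t=C; o=-Rm.T@t; d=Rm.T@np.linalg.inv(k)@np.array([uv[0],uv[1],1.]); return o+d*(z-o[2])/d[2]
def tri(C1,a,C2,b):
    X=cv2.triangulatePoints(C1[0]@np.c_[C1[1],C1[2]],C2[0]@np.c_[C2[1],C2[2]],np.array(a,float).reshape(2,1),np.array(b,float).reshape(2,1)); return (X[:3]/X[3]).ravel()
def proj(C,X):
    x=C[0]@(C[1]@np.array(X)+C[2]); return x[:2]/x[2]
def snap(name,f,crop=None,s=1):
    im=imaging.snapshot(name)[:,:,::-1]
    np.save('pics/'+f+'.npy',im)
    if crop: x0,y0,x1,y1=crop; im=im[y0:y1,x0:x1]
    cv2.imwrite('pics/'+f+'.png',cv2.resize(np.ascontiguousarray(im),None,fx=s,fy=s,interpolation=cv2.INTER_CUBIC))
def tool(v):
    st=status.get_state(); q=st['ee_rot']; Rt=R.from_quat([q[1],q[2],q[3],q[0]]).as_matrix(); return Rt.T@(np.array(v)-np.array(st['position']))
E
python3 - <<'E'
from h import *
st=status.get_state(); print(st)
snap('top','top0',None,1.42); snap('side','side0',None,1.42)
for n in('top','side'):
    C=cam(n); print(n,C[0],-C[1].T@C[2])
print(imaging.calibration('wrist'))
E
```

```text
pics
workcell.py
{'clock': 0.0, 'joint_positions': array([-1.34809448e+00,  1.59049642e-01,  1.59827294e+00,  6.16231057e-06,
        1.38618191e+00, -2.10097984e-01]), 'joint_velocities': array([-0.00093035, -0.00369062,  0.00116814, -0.00145256,  0.00088371,
        0.00166619]), 'joint_efforts': array([-1.11988079e-04, -3.85580456e+01, -3.22106552e+01,  7.00233760e-02,
        3.79199989e-02, -1.59983861e-04]), 'position': array([ 0.24101086, -0.52139004,  0.23559816]), 'ee_rot': array([-9.55921706e-04,  9.76676444e-01,  2.14714251e-01, -2.99591858e-06]), 'ft_force': array([0.02389137, 0.63505906, 0.29439574]), 'ft_torque': array([ 0.00017349, -0.02809449,  0.02342042]), 'gripper_force': 0.0, 'grip_width': 0.09193539728926273}
top [[513.59938896   0.         286.47241829]
 [  0.         513.59938896 212.68607988]
 [  0.           0.           1.        ]] [ 0.37358571 -0.01369569  1.46805581]
side [[463.26441711   0.         268.64477224]
 [  0.         463.26441711 209.56355352]
 [  0.           0.           1.        ]] [0.22450465 1.16511582 0.79608496]
{'fovy': 63.09153906472145, 'cx': 280.3133747803723, 'cy': 213.94423160507912, 'hand_eye': array([[ 4.24068119e-04, -9.64996121e-01, -2.62263813e-01,
         7.39379949e-02],
       [ 9.99999906e-01,  3.84436606e-04,  2.02423068e-04,
         1.19197810e-03],
       [-9.45136656e-05, -2.62263874e-01,  9.64996193e-01,
        -1.49239228e-01],
       [ 0.00000000e+00,  0.00000000e+00,  0.00000000e+00,
         1.00000000e+00]])}
```

View pics/top0.png

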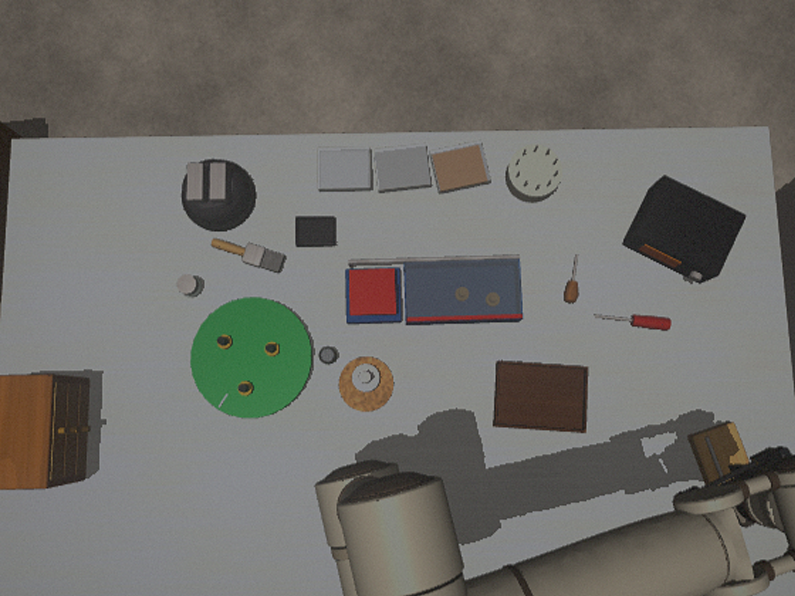

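View pics/side0.png

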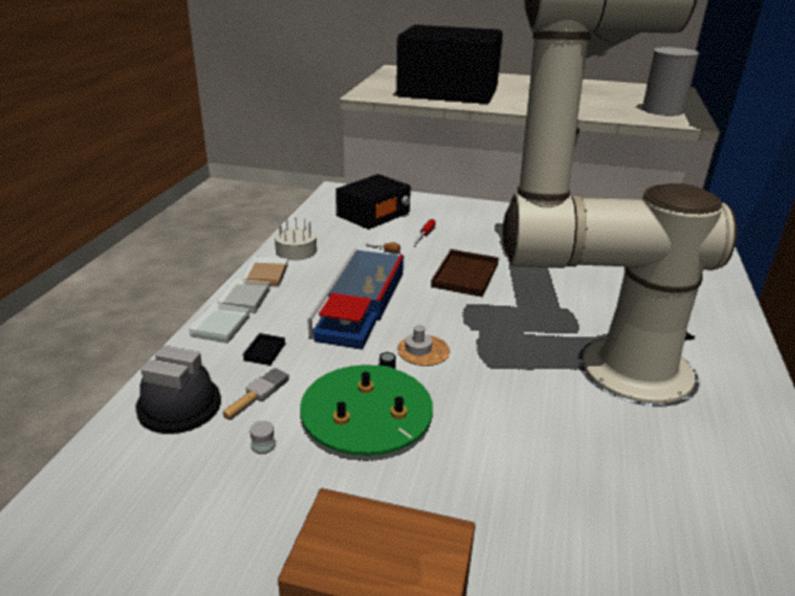

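The top view shows three finished seals at (224,341), (272,349) and (245,388) on the disc. Two fresh seals are at (462,294) and (492,299) in the dispenser. The weight is at (366,376), the tray at (541,397) and the push plate at (373,292). All of these are in 1.42x pixels, and the side view agrees.

```bash
python3 - <<'E'
from h import *
T=cam('top');S=cam('side');z=1.42
P=dict(A=((224,341),(341,406)),B=((272,348),(366,375)),C=((245,387),(399,401)),knob=((366,376),(419,330)),plate=((373,292),(345,307)),f0=((462,294),(369,283)),f1=((492,299),(380,270)))
for k,(a,b) in P.items(): print(k,tri(T,np.array(a)/z,S,np.array(b)/z).round(4), atz(T,np.array(a)/z,.034).round(4))
for k,a,h in [('disc',(252,357),.024),('tray',(541,397),.022),('mat',(366,384),.004),('trayTL',(496,361),.022),('trayTR',(588,367),.022),('trayBL',(494,426),.022),('trayBR',(586,432),.022),('dTL',(406,258),.053),('dTR',(519,257),.053),('dBL',(406,321),.053),('dBR',(522,321),.053),('pTL',(350,268),.068),('pTR',(396,268),.068),('pBR',(396,315),.068),('pBL',(350,315),.068),('loupe',(328,354),.024),('jar',(190,286),.04)]:
    print(k,atz(T,np.array(a)/z,h).round(4))
a=np.load('pics/top0.npy');b=np.load('pics/side0.npy')
cv2.imwrite('pics/c1.png',np.vstack([cv2.resize(a[170:305,125:290],None,fx=3.5,fy=3.5,interpolation=2)[:, :577], np.zeros((1,577,3),np.uint8)]))
cv2.imwrite('pics/c2.png',cv2.resize(b[150:325,200:330],None,fx=3.4,fy=3.4,interpolation=2))
E
```

```text
A [0.5136 0.3314 0.0469] [0.5136 0.3343 0.034 ]
B [0.4972 0.2374 0.0484] [0.498  0.2398 0.034 ]
C [0.4222 0.2893 0.0461] [0.4228 0.2919 0.034 ]
knob [0.4386 0.0552 0.0425] [0.4395 0.0557 0.034 ]
plate [0.6023 0.0389 0.0593] [0.6057 0.0397 0.034 ]
f0 [ 0.6009 -0.1384  0.0212] [ 0.5983 -0.1374  0.034 ]
f1 [ 0.5894 -0.1974  0.0272] [ 0.5871 -0.1968  0.034 ]
disc [0.4818 0.2809 0.024 ]
tray [ 0.3921 -0.2876  0.022 ]
mat [0.425  0.0573 0.004 ]
trayTL [ 0.4645 -0.2017  0.022 ]
trayTR [ 0.4491 -0.3836  0.022 ]
trayBL [ 0.3377 -0.1929  0.022 ]
trayBR [ 0.3225 -0.3726  0.022 ]
dTL [ 0.6696 -0.0271  0.053 ]
dTR [ 0.6674 -0.251   0.053 ]
dBL [ 0.5441 -0.0246  0.053 ]
dBR [ 0.5397 -0.2515  0.053 ]
pTL [0.6486 0.0827 0.068 ]
pTR [ 0.6469 -0.0071  0.068 ]
pBR [ 0.5543 -0.0054  0.068 ]
pBL [0.556  0.0835 0.068 ]
loupe [0.4848 0.1308 0.024 ]
jar [0.6237 0.4019 0.04  ]
```

View pics/c1.png

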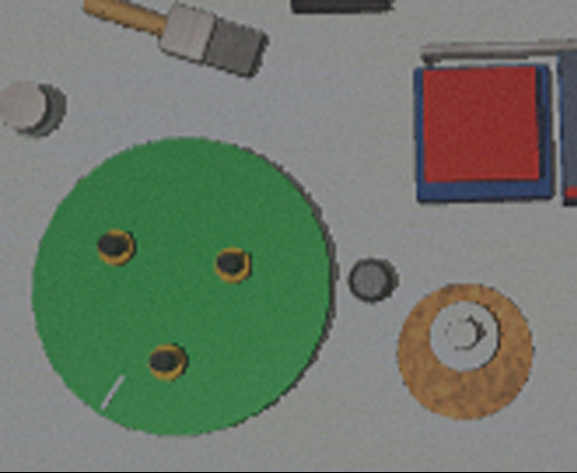

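View pics/c2.png

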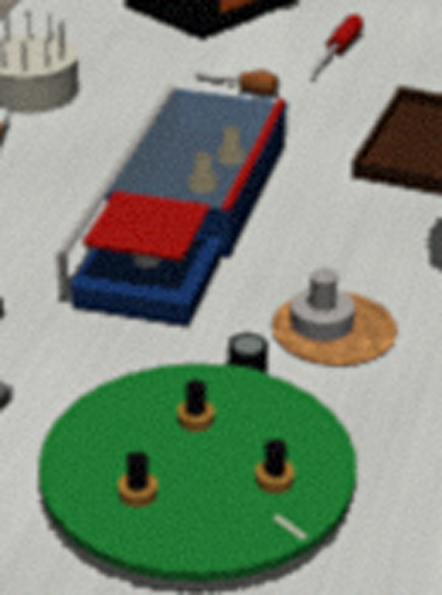

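The crops show seal feet A (116,247), B (233,265) and C (167,362), the disc centre at (185,286) and the weight foot at (464,335). There are only two fresh seals. Next I refine these positions.

The manual's scale: shifts go in shares of 0.8 m and turns go in shares of pi rad. Converting my numbers, 0.433 rad is 0.1378.

```bash
python3 - <<'E'
from h import *
T=cam('top')
for n,uv,h in [('A',(116,247),.03),('B',(233,265),.03),('C',(167,362),.03),('At',(114,245),.058),('Bt',(233,263),.058),('Ct',(166,360),.058),('disc',(185,286),.024),('wfoot',(464,335),.022),('mat',(466,351),.004)]:
    print(n,atz(T,np.array(uv)/3.5+[125,170],h).round(4))
E
```

```text
A [0.5128 0.3341 0.03  ]
B [0.4965 0.2404 0.03  ]
C [0.4204 0.2922 0.03  ]
At [0.5117 0.3289 0.058 ]
Bt [0.4957 0.2355 0.058 ]
Ct [0.4211 0.2871 0.058 ]
disc [0.4809 0.2798 0.024 ]
wfoot [0.4375 0.0568 0.022 ]
mat [0.4253 0.0562 0.004 ]
```

move_tool(steps=[[[0,0,0,0.1378,0.04],[0,0,0,0.1378,0.04],[0,0,0,0.1378,0.04],[0,0,0,0.1378,0.04]]], force=20)

```text
clock: 0.43
position: [0.2411, -0.5216, 0.236]
ee_rot: [-0.001, 1.0, -0.003, -0.0]
ft_force: [0.2, 0.1, -0.2]
grip_width: 0.0674
gripper_force: 0.0
```

In the tool's units: -0.8 m is -1, 0.21 m is 0.2625.

move_tool(steps=[[[0.2625,-1,0.0125,0,0.04],[0.2625,-1,0.0125,0,0.04],[0.2625,-1,0.0125,0,0.04],[0.2625,-1,0.0125,0,0.04],[0.2625,-1,0.0125,0,0.04],[0.2625,-1,0.0125,0,0.04],[0.2625,-1,0.0125,0,0.04],[0.2625,-1,0.0125,0,0.04],[0.2625,-1,0.0125,0,0.04],[0.2625,-1,0.0125,0,0.04],[0.2625,-1,0.0125,0,0.04],[0.2625,-1,0.0125,0,0.04],[0.2625,-1,0.0125,0,0.04],[0.2625,-1,0.0125,0,0.04],[0.2625,-1,0.0125,0,0.04],[0.2625,-1,0.0125,0,0.04],[0.2625,-1,0.0125,0,0.04],[0.2625,-1,0.0125,0,0.04],[0.2625,-1,0.0125,0,0.04],[0.2625,-1,0.0125,0,0.04]]])

```text
clock: 2.1
position: [0.451, 0.2808, 0.226]
ee_rot: [-0.0, 1.0, 0.001, -0.0]
ft_force: [-0.3, -0.3, 0.3]
grip_width: 0.0402
gripper_force: 0.0
```

move_tool(steps=[[[0,0,0,0,0.04],[0,0,0,0,0.04],[0,0,0,0,0.04]]])

```text
clock: 2.35
position: [0.4509, 0.2775, 0.2261]
ee_rot: [0.0, 1.0, 0.0, -0.001]
ft_force: [0.3, -0.9, 0.2]
grip_width: 0.04
gripper_force: 0.0
```

```bash
python3 - <<'E'
from h import *
C=cam('wrist'); snap('wrist','w1',None,1.42)
for n,X in dict(A=(.5128,.333,.058),B=(.496,.239,.058),C=(.4205,.291,.058)).items(): print(n,proj(C,X)*1.42)
E
```

```text
A [309.06351574 191.77881965]
B [455.82757632 218.51249805]
C [376.63547388 329.59999983]
```

View pics/w1.png

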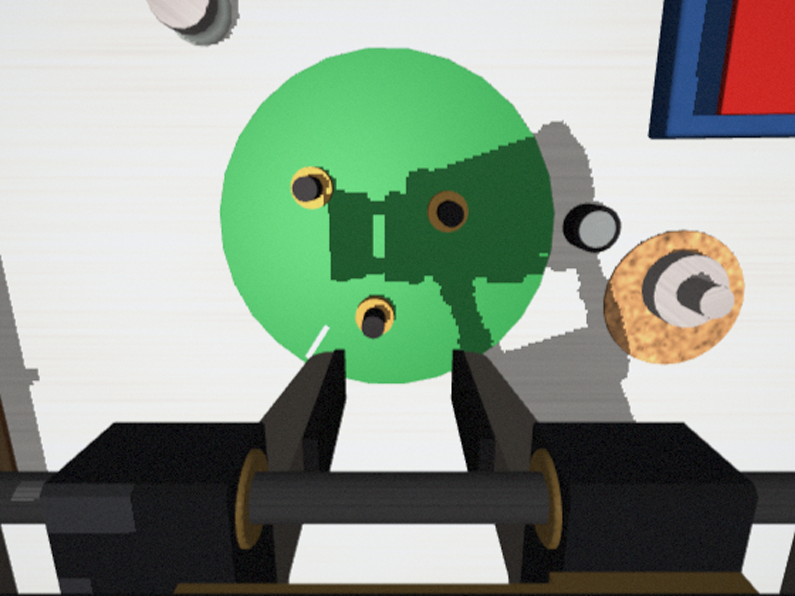

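Wrist view: neck tops are at A (305,189), B (451,215) and C (372,326), feet at A (312,188), B (448,212) and C (376,315), and the knob at (716,302). The jaw closes along image x.

```bash
python3 - <<'E'
from h import *
# wrist cam at the time of picture: pose unchanged
W=cam('wrist');T=cam('top');z=1.42
for n,a,b,tp in [('A',(305,189),(312,188),(116,247)),('B',(451,214),(448,212),(233,265)),('C',(372,325),(376,315),(167,362)),('wt',(716,302),(690,289),(464,335))]:
    h=.058 if n!='wt' else .054; g=.034 if n!='wt' else .024
    print(n,'top',atz(W,np.array(a)/z,h).round(4),'foot',atz(W,np.array(b)/z,g).round(4),'tri foot',tri(W,np.array(b)/z,T,np.array(tp)/3.5+[125,170]).round(4))
print(status.get_state()['position'])
E
```

```text
A top [0.5148 0.3351 0.058 ] foot [0.5146 0.3347 0.034 ] tri foot [0.5142 0.3377 0.0153]
B top [0.499  0.2417 0.058 ] foot [0.4984 0.2412 0.034 ] tri foot [0.4971 0.2409 0.0265]
C top [0.424  0.2938 0.058 ] foot [0.424  0.2921 0.034 ] tri foot [0.4207 0.2932 0.0242]
wt top [0.439  0.0579 0.054 ] foot [0.441  0.0586 0.024 ] tri foot [0.4383 0.0565 0.0199]
[0.4510116  0.27708515 0.22632776]
```

In the tool's units: 0.168 m is 0.21, 0.09 m is 0.1125.

move_tool(steps=[[[0.0796,-0.0713,0.025,0,0.04],[0.0796,-0.0713,0.0625,0,0.04],[0.0796,-0.0713,0.1125,0,0.04],[0.0796,-0.0713,0.1563,0,0.04],[0.0796,-0.0713,0.1875,0,0.04],[0.0796,-0.0713,0.21,0,0.04],[0.0796,-0.0713,0.21,0,0.04],[0.0796,-0.0713,0.21,0,0.04],[0.0796,-0.0713,0.21,0,0.04]]])

```text
clock: 3.15
position: [0.5166, 0.3347, 0.0609]
ee_rot: [-0.001, 1.0, -0.001, 0.002]
ft_force: [0.4, 0.0, 0.5]
grip_width: 0.0401
gripper_force: 0.0
```

move_tool(steps=[[[0,0,0,0,0.03],[0,0,0,0,0.022],[0,0,0,0,0.016],[0,0,0,0,0.01],[0,0,0,0,0.01],[0,0,0,0,0.01],[0,0,0,0,0.01]]], force=12)

```text
clock: 3.73
position: [0.5157, 0.3353, 0.0597]
ee_rot: [-0.0, 1.0, -0.0, 0.001]
ft_force: [-1.4, 0.1, 4.9]
grip_width: 0.0156
gripper_force: 12.0
```

In the tool's units: 0.673 m is 0.8413, -0.127 m is -0.1588.

move_tool(steps=[[[0,0,-0.0375,0,0.01],[0,0,-0.0875,0,0.01],[-0.0125,0.0375,-0.125,0,0.01],[-0.1588,0.8413,-0.125,0,0.01],[-0.1588,0.8413,-0.125,0,0.01],[-0.1588,0.8413,-0.125,0,0.01],[-0.1588,0.8413,-0.125,0,0.01],[-0.1588,0.8413,-0.125,0,0.01],[-0.1588,0.8413,-0.125,0,0.01],[-0.1588,0.8413,-0.125,0,0.01],[-0.1588,0.8413,-0.125,0,0.01],[-0.1588,0.8413,-0.125,0,0.01],[-0.1588,0.8413,-0.125,0,0.01],[-0.1588,0.8413,-0.125,0,0.01],[-0.1588,0.8413,-0.125,0,0.01],[-0.1588,0.8413,-0.125,0,0.01],[-0.1588,0.8413,-0.125,0,0.01],[-0.1588,0.8413,-0.125,0,0.01],[-0.1588,0.8413,-0.125,0,0.01],[-0.1588,0.8413,-0.125,0,0.01]]])

```text
clock: 5.4
position: [0.3864, -0.343, 0.1586]
ee_rot: [0.001, 1.0, -0.003, -0.0]
ft_force: [0.4, 0.4, 1.1]
grip_width: 0.0155
gripper_force: 12.0
```

move_tool(steps=[[[0,0,0,0,0.01],[0,0,0,0,0.01],[0,0,0,0,0.01]]])

```text
clock: 5.65
position: [0.388, -0.3365, 0.1581]
ee_rot: [-0.001, 1.0, 0.001, -0.0]
ft_force: [-0.9, -0.5, -0.6]
grip_width: 0.0154
gripper_force: 12.0
```

```bash
python3 - <<'E'
from h import *
C=cam('wrist'); snap('wrist','w2',None,1.0)
for X in [(.3977,-.238,.005),(.3934,-.2877,.005),(.389,-.3375,.005)]: print(proj(C,X))
E
```

```text
[170.27379538 195.0003552 ]
[225.52275232 199.74814242]
[280.49076396 204.56947982]
```

View pics/w2.png

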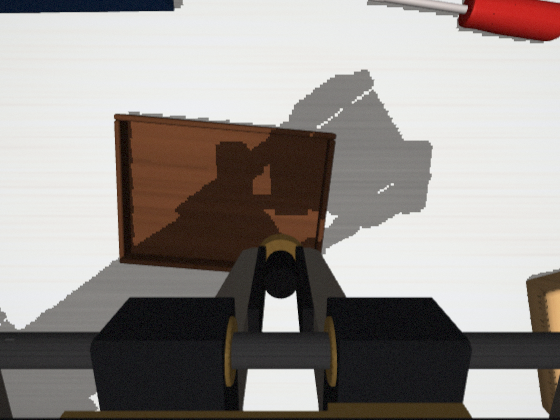

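The seal hangs upright at (282,275), over the right half of the tray. The tray floor in the picture spans roughly columns 128-322.

In the tool's units: 0.1165 m is 0.1456, -0.005 m is -0.0063.

move_tool(steps=[[[0,-0.0063,0.0375,0,0.01],[0,-0.0063,0.0813,0,0.01],[0,-0.0063,0.1188,0,0.01],[0,-0.0063,0.1375,0,0.01],[0,-0.0063,0.1456,0,0.01],[0,-0.0063,0.1456,0,0.01],[0,-0.0063,0.1456,0,0.01]]])

```text
clock: 6.28
position: [0.3885, -0.3326, 0.0426]
ee_rot: [0.0, 1.0, 0.001, 0.0]
ft_force: [0.1, -0.4, -0.0]
grip_width: 0.0151
gripper_force: 12.0
```

move_tool(steps=[[[0,0,0,0,0.02],[0,0,0,0,0.024],[0,0,0,0,0.024],[0,0,-0.0125,0,0.024],[0,0,-0.05,0,0.024],[0,0,-0.1,0,0.03],[0,0,-0.1375,0,0.04],[0,0,-0.1375,0,0.04]]])

```text
clock: 6.95
position: [0.3908, -0.3369, 0.1604]
ee_rot: [0.006, 1.0, -0.0, 0.004]
ft_force: [0.4, -1.0, 0.5]
grip_width: 0.0391
gripper_force: 0.0
```

In the tool's units: -0.5735 m is -0.7169, 0.11 m is 0.1375.

```bash
cat >> h.py <<'E'
def necks(C,im,z=.058,zr=(.026,)):
    im=im.astype(int); m=((im.max(2)<75)&(im.max(2)-im.min(2)<22)).astype(np.uint8)
    n,l,s,c=cv2.connectedComponentsWithStats(m)
    for i in range(1,n):
        X=atz(C,c[i],.05)
        if s[i,4]>20 and np.hypot(X[0]-.4815,X[1]-.2805)<.125: print('dark',s[i,4],c[i].round(1),X.round(4))
E
```

move_tool(steps=[[[0.1375,-0.7169,0,0,0.04],[0.1375,-0.7169,0,0,0.04],[0.1375,-0.7169,0,0,0.04],[0.1375,-0.7169,0,0,0.04],[0.1375,-0.7169,0,0,0.04],[0.1375,-0.7169,0,0,0.04],[0.1375,-0.7169,0,0,0.04],[0.1375,-0.7169,0,0,0.04],[0.1375,-0.7169,0,0,0.04],[0.1375,-0.7169,0,0,0.04],[0.1375,-0.7169,0,0,0.04],[0.1375,-0.7169,0,0,0.04],[0.1375,-0.7169,0,0,0.04],[0.1375,-0.7169,0,0,0.04],[0.1375,-0.7169,0,0,0.04],[0.1375,-0.7169,0,0,0.04],[0.1375,-0.7169,0,0,0.04]]])

```text
clock: 8.37
position: [0.4978, 0.2402, 0.1522]
ee_rot: [0.0, 1.0, 0.0, -0.0]
ft_force: [-0.2, 0.1, -0.2]
grip_width: 0.0398
gripper_force: 0.0
```

```bash
python3 - <<'E'
from h import *
C=cam('wrist'); print(status.get_state()['position']); snap('wrist','w3',None,1.0); necks(C,np.load('pics/w3.npy'))
print(proj(C,(.498,.241,.05)),proj(C,(.423,.2925,.05)))
snap('top','t3'); necks(cam('top'),np.load('pics/t3.npy'))
E
```

```text
[0.49780336 0.24020075 0.15218391]
dark 457 [276.2 220.2] [0.4989 0.2423 0.05  ]
dark 49976 [274.4 348.4] [0.3851 0.244  0.05  ]
[277.81974004 221.35540227] [215.38961912 308.68659399]
dark 1308 [192.8 234.3] [0.5264 0.2336 0.05  ]
dark 330 [134.7 260. ] [0.4585 0.3927 0.05  ]
dark 310 [191.1 277.9] [0.4065 0.2374 0.05  ]
dark 28 [209.5 275.2] [0.4128 0.1873 0.05  ]
dark 33 [171.2 272.9] [0.4212 0.2921 0.05  ]
```

In the tool's units: 0.0925 m is 0.1156, -0.001 m is -0.0013.

move_tool(steps=[[[0.0009,-0.0013,0.0375,0,0.04],[0.0009,-0.0013,0.075,0,0.04],[0.0009,-0.0013,0.1063,0,0.04],[0.0009,-0.0013,0.1156,0,0.04],[0.0009,-0.0013,0.1156,0,0.04],[0.0009,-0.0013,0.1156,0,0.03],[0.0009,-0.0013,0.1156,0,0.022],[0.0009,-0.0013,0.1156,0,0.016],[0.0009,-0.0013,0.1156,0,0.01],[0.0009,-0.0013,0.1156,0,0.01],[0.0009,-0.0013,0.1156,0,0.01],[0.0009,-0.0013,0.1156,0,0.01]]], force=12)

```text
clock: 9.47
position: [0.5001, 0.2419, 0.0613]
ee_rot: [-0.0, 1.0, 0.0, 0.002]
ft_force: [-0.6, 0.7, 5.8]
grip_width: 0.0155
gripper_force: 12.0
```

move_tool(steps=[[[0,0,-0.0375,0,0.01],[0,0,-0.0875,0,0.01],[-0.0125,0.0375,-0.125,0,0.01],[-0.1313,0.6613,-0.125,0,0.01],[-0.1313,0.6613,-0.125,0,0.01],[-0.1313,0.6613,-0.125,0,0.01],[-0.1313,0.6613,-0.125,0,0.01],[-0.1313,0.6613,-0.125,0,0.01],[-0.1313,0.6613,-0.125,0,0.01],[-0.1313,0.6613,-0.125,0,0.01],[-0.1313,0.6613,-0.125,0,0.01],[-0.1313,0.6613,-0.125,0,0.01],[-0.1313,0.6613,-0.125,0,0.01],[-0.1313,0.6613,-0.125,0,0.01],[-0.1313,0.6613,-0.125,0,0.01],[-0.1313,0.6613,-0.125,0,0.01],[-0.1313,0.6613,-0.125,0,0.01],[-0.1313,0.6613,-0.125,0,0.01],[-0.1313,0.6613,-0.125,0,0.01],[-0.1313,0.6613,-0.125,0,0.01]]])

```text
clock: 11.13
position: [0.3939, -0.2857, 0.1594]
ee_rot: [-0.0, 1.0, 0.001, -0.0]
ft_force: [0.9, 0.2, -0.1]
grip_width: 0.0154
gripper_force: 12.0
```

```bash
python3 - <<'E'
from h import *
snap('wrist','w4')
E
```

```text
(no output)
```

View pics/w4.png

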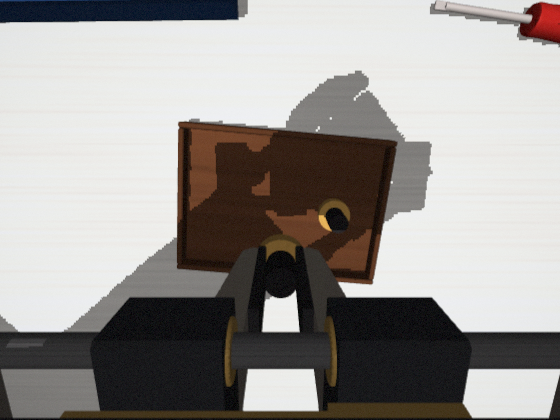

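The first seal stands upright at (333,215) in the tray and the second hangs upright at (282,275).

In the tool's units: 0.117 m is 0.1463, 0.11 m is 0.1375.

move_tool(steps=[[[0,0,0.0375,0,0.01],[0,0,0.0813,0,0.01],[0,0,0.1188,0,0.01],[0,0,0.1375,0,0.01],[0,0,0.1463,0,0.01],[0,0,0.1463,0,0.01],[0,0,0.1463,0,0.01]]])

```text
clock: 11.77
position: [0.3941, -0.287, 0.0429]
ee_rot: [0.0, 1.0, 0.001, 0.0]
ft_force: [0.1, -0.1, -0.9]
grip_width: 0.0155
gripper_force: 12.0
```

move_tool(steps=[[[0,0,0,0,0.02],[0,0,0,0,0.024],[0,0,0,0,0.024],[0,0,-0.0125,0,0.024],[0,0,-0.05,0,0.024],[0,0,-0.1,0,0.03],[0,0,-0.1375,0,0.04],[0,0,-0.1375,0,0.04]]])

```text
clock: 12.43
position: [0.3967, -0.2911, 0.1607]
ee_rot: [0.005, 1.0, -0.0, 0.004]
ft_force: [0.7, -1.0, 0.4]
grip_width: 0.0394
gripper_force: 0.0
```

move_tool(steps=[[[0.0363,-0.7238,0,0,0.04],[0.0363,-0.7238,0,0,0.04],[0.0363,-0.7238,0,0,0.04],[0.0363,-0.7238,0,0,0.04],[0.0363,-0.7238,0,0,0.04],[0.0363,-0.7238,0,0,0.04],[0.0363,-0.7238,0,0,0.04],[0.0363,-0.7238,0,0,0.04],[0.0363,-0.7238,0,0,0.04],[0.0363,-0.7238,0,0,0.04],[0.0363,-0.7238,0,0,0.04],[0.0363,-0.7238,0,0,0.04],[0.0363,-0.7238,0,0,0.04],[0.0363,-0.7238,0,0,0.04],[0.0363,-0.7238,0,0,0.04],[0.0363,-0.7238,0,0,0.04],[0.0363,-0.7238,0,0,0.04],[0.0363,-0.7238,0,0,0.04]]])

```text
clock: 13.93
position: [0.4228, 0.2904, 0.1527]
ee_rot: [0.0, 1.0, -0.001, -0.0]
ft_force: [-0.7, -0.4, -0.1]
grip_width: 0.0403
gripper_force: 0.0
```

```bash
python3 - <<'E'
from h import *
C=cam('wrist'); print(status.get_state()['position']); snap('wrist','w5',None,1.0); necks(C,np.load('pics/w5.npy'))
print(proj(C,(.423,.2925,.05)))
E
```

```text
[0.42277957 0.29035019 0.15270837]
dark 1032 [463.8 134.3] [0.4878 0.1575 0.05  ]
dark 462 [273.2 221.1] [0.4231 0.2947 0.05  ]
[276.08716384 221.15661295]
```

In the tool's units: 0.0925 m is 0.1156, -0.003 m is -0.0038.

move_tool(steps=[[[0,-0.0038,0.0375,0,0.04],[0,-0.0038,0.075,0,0.04],[0,-0.0038,0.1063,0,0.04],[0,-0.0038,0.1156,0,0.04],[0,-0.0038,0.1156,0,0.04],[0,-0.0038,0.1156,0,0.03],[0,-0.0038,0.1156,0,0.022],[0,-0.0038,0.1156,0,0.016],[0,-0.0038,0.1156,0,0.01],[0,-0.0038,0.1156,0,0.01],[0,-0.0038,0.1156,0,0.01],[0,-0.0038,0.1156,0,0.01]]], force=12)

```text
clock: 14.98
position: [0.4239, 0.2951, 0.0616]
ee_rot: [-0.001, 1.0, -0.0, 0.001]
ft_force: [-0.7, -0.9, 6.5]
grip_width: 0.0156
gripper_force: 12.0
```

move_tool(steps=[[[0,0,-0.0375,0,0.01],[0,0,-0.0875,0,0.01],[0,0.0375,-0.125,0,0.01],[-0.0313,0.6675,-0.125,0,0.01],[-0.0313,0.6675,-0.125,0,0.01],[-0.0313,0.6675,-0.125,0,0.01],[-0.0313,0.6675,-0.125,0,0.01],[-0.0313,0.6675,-0.125,0,0.01],[-0.0313,0.6675,-0.125,0,0.01],[-0.0313,0.6675,-0.125,0,0.01],[-0.0313,0.6675,-0.125,0,0.01],[-0.0313,0.6675,-0.125,0,0.01],[-0.0313,0.6675,-0.125,0,0.01],[-0.0313,0.6675,-0.125,0,0.01],[-0.0313,0.6675,-0.125,0,0.01],[-0.0313,0.6675,-0.125,0,0.01],[-0.0313,0.6675,-0.125,0,0.01],[-0.0313,0.6675,-0.125,0,0.01],[-0.0313,0.6675,-0.125,0,0.01],[-0.0313,0.6675,-0.125,0,0.01]]])

```text
clock: 16.65
position: [0.3977, -0.2379, 0.1599]
ee_rot: [-0.0, 1.0, 0.001, -0.0]
ft_force: [-0.1, 0.9, -0.7]
grip_width: 0.0155
gripper_force: 12.0
```

```bash
python3 - <<'E'
from h import *
print(status.get_state()['position']);snap('wrist','w6')
E
```

```text
[ 0.39770237 -0.23786044  0.15987513]
```

View pics/w6.png

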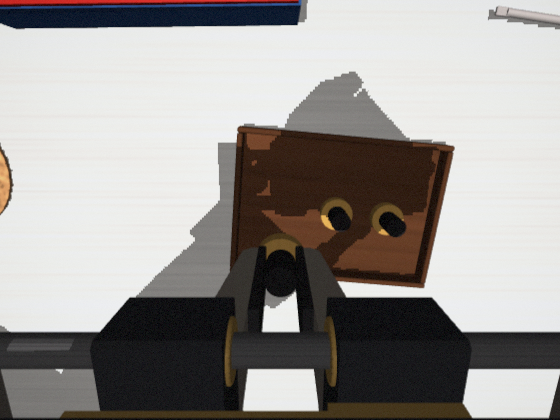

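The two placed seals stand at (336,215) and (388,221), with a free slot to their left. I'll place the third seal there, then go to the weight with a quarter turn.

In the tool's units: 0.117 m is 0.1463, 0.003 m is 0.0038.

move_tool(steps=[[[0,0.0038,0.0375,0,0.01],[0,0.0038,0.0813,0,0.01],[0,0.0038,0.1188,0,0.01],[0,0.0038,0.1375,0,0.01],[0,0.0038,0.1463,0,0.01],[0,0.0038,0.1463,0,0.01],[0,0.0038,0.1463,0,0.01]]])

```text
clock: 17.28
position: [0.398, -0.2421, 0.0434]
ee_rot: [0.0, 1.0, 0.001, 0.0]
ft_force: [0.1, -0.0, -0.5]
grip_width: 0.0155
gripper_force: 12.0
```

move_tool(steps=[[[0,0,0,0,0.02],[0,0,0,0,0.024],[0,0,0,0,0.024],[0,0,-0.0125,0,0.024],[0,0,-0.05,0,0.024],[0,0,-0.1,0,0.03],[0,0,-0.1375,0,0.04],[0,0,-0.1375,0,0.04]]])

```text
clock: 17.95
position: [0.4009, -0.2459, 0.161]
ee_rot: [0.005, 1.0, -0.0, 0.005]
ft_force: [1.1, -0.1, 0.2]
grip_width: 0.0396
gripper_force: 0.0
```

move_tool(steps=[[[0.0513,-0.3731,0,-0.5001,0.05],[0.0513,-0.3731,0,-0.5001,0.05],[0.0513,-0.3731,0,-0.5001,0.05],[0.0513,-0.3731,0,-0.5001,0.05],[0.0513,-0.3731,0,-0.5001,0.05],[0.0513,-0.3731,0,-0.5001,0.05],[0.0513,-0.3731,0,-0.5001,0.05],[0.0513,-0.3731,0,-0.5001,0.05],[0.0513,-0.3731,0,-0.5001,0.05],[0.0513,-0.3731,0,-0.5001,0.05],[0.0513,-0.3731,0,-0.5001,0.05],[0.0513,-0.3731,0,-0.5001,0.05],[0.0513,-0.3731,0,-0.5001,0.05],[0.0513,-0.3731,0,-0.5001,0.05],[0.0513,-0.3731,0,-0.5001,0.05],[0.0513,-0.3731,0,-0.5001,0.05]]])

```text
clock: 19.28
position: [0.4386, 0.056, 0.1532]
ee_rot: [0.0, 0.708, 0.706, 0.0]
ft_force: [-0.9, -0.0, 0.3]
grip_width: 0.0507
gripper_force: 0.0
```

```bash
python3 - <<'E'
from h import *
C=cam('wrist');print(status.get_state()['position'],status.get_state()['joint_positions']);snap('wrist','w7')
print(proj(C,(.4395,.0575,.054)),proj(C,(.4395,.0575,.024)))
snap('top','t7',None,1.42)
E
```

```text
[0.43862887 0.05595028 0.15321564] [-1.47699229e-01 -1.12213445e-01  2.04398903e+00 -3.22083018e-05
  1.20966004e+00 -1.45705685e-01]
[280.49294974 218.59923936] [280.47864645 208.76614991]
```

View pics/w7.png

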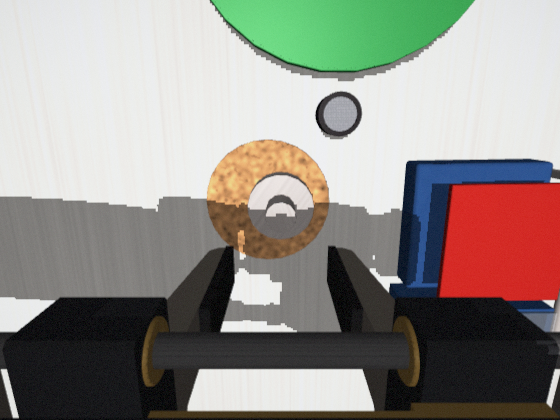

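View pics/t7.png

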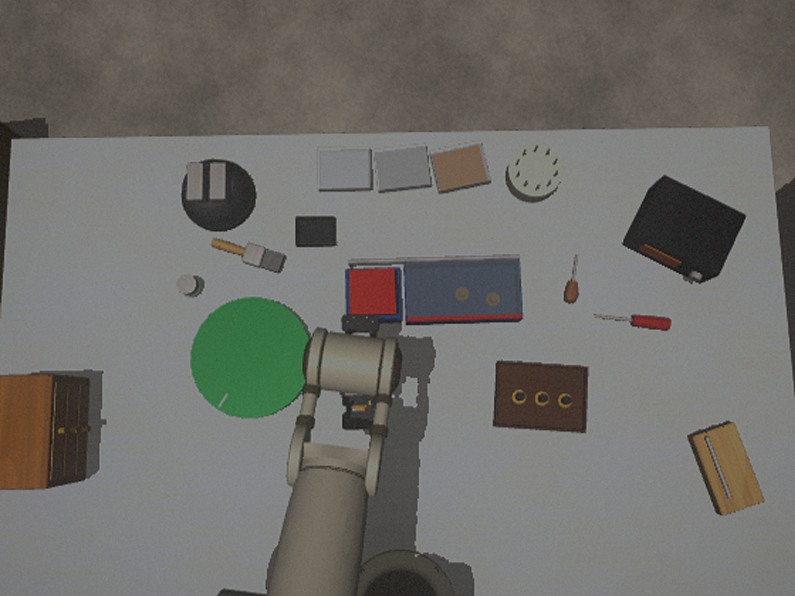

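All three finished seals stand in the tray, at (519,397), (542,398) and (566,400) in the top view. The disc is clear, two fresh seals remain, and the weight foot is at (281,207) in the wrist view, as predicted.

In the tool's units: 0.102 m is 0.1275, 0.002 m is 0.0025.

move_tool(steps=[[[0.0025,0.0013,0.0375,0,0.05],[0.0025,0.0013,0.075,0,0.05],[0.0025,0.0013,0.1125,0,0.05],[0.0025,0.0013,0.1275,0,0.05],[0.0025,0.0013,0.1275,0,0.05],[0.0025,0.0013,0.1275,0,0.04],[0.0025,0.0013,0.1275,0,0.032],[0.0025,0.0013,0.1275,0,0.026],[0.0025,0.0013,0.1275,0,0.015],[0.0025,0.0013,0.1275,0,0.015],[0.0025,0.0013,0.1275,0,0.015]]], force=45)

```text
clock: 20.3
position: [0.4389, 0.0579, 0.052]
ee_rot: [-0.001, 0.707, 0.707, -0.001]
ft_force: [-5.6, -0.5, 7.7]
grip_width: 0.0229
gripper_force: 45.0
```

move_tool(steps=[[[0,0,-0.0375,0,0.015],[0,0,-0.0875,0,0.015],[0,0,-0.125,0,0.015],[0,0,-0.1625,0,0.015],[0,0,-0.1625,0,0.015],[0,0,-0.1625,0,0.015]]])

```text
clock: 20.8
position: [0.4403, 0.0579, 0.1817]
ee_rot: [0.001, 0.707, 0.707, 0.001]
ft_force: [0.8, 0.9, -7.2]
grip_width: 0.0233
gripper_force: 45.0
```

In the tool's units: 0.161 m is 0.2013, 0.04 m is 0.05.

move_tool(steps=[[[-0.0243,0.2013,0,0,0.015],[-0.0243,0.2013,0,0,0.015],[-0.0243,0.2013,0,0,0.015],[-0.0243,0.2013,0,0,0.015],[-0.0243,0.2013,0,0,0.015],[-0.0243,0.2013,0,0,0.015],[-0.0243,0.2013,0.025,0,0.015],[-0.0243,0.2013,0.05,0,0.015],[-0.0243,0.2013,0.0625,0,0.015],[-0.0243,0.2013,0.075,0,0.015],[-0.0243,0.2013,0.0813,0,0.015],[-0.0243,0.2013,0.0875,0,0.015],[-0.0243,0.2013,0.0938,0,0.015],[-0.0243,0.2013,0.1,0,0.015],[-0.0243,0.2013,0.1063,0,0.015],[-0.0243,0.2013,0.1125,0,0.015],[-0.0243,0.2013,0.1169,0,0.015],[-0.0243,0.2013,0.1169,0,0.015],[-0.0243,0.2013,0.1169,0,0.015]]])

```text
clock: 22.38
position: [0.6007, 0.0386, 0.0872]
ee_rot: [-0.0, 0.707, 0.707, 0.0]
ft_force: [-0.9, 0.5, -3.4]
grip_width: 0.0227
gripper_force: 45.0
```

In the tool's units: -0.13 m is -0.1625, -0.09 m is -0.1125.

move_tool(steps=[[[0,0,0,0,0.027],[0,0,0,0,0.03],[0,0,0,0,0.035],[0,0,0,0,0.035],[0,0,-0.025,0,0.04],[0,0,-0.0625,0,0.04],[0,0,-0.1125,0,0.04],[0,0,-0.1625,0,0.04],[0,0,-0.1625,0,0.04]]], force=12)

```text
clock: 23.13
position: [0.6057, 0.038, 0.2282]
ee_rot: [0.007, 0.707, 0.707, 0.005]
ft_force: [1.4, -0.5, 1.8]
grip_width: 0.0399
gripper_force: 0.0
```

move_tool(steps=[[[-0.2213,-0.0063,-0.1625,0.5001,0.04],[-0.2213,-0.0063,-0.1625,0.5001,0.04],[-0.2213,-0.0063,-0.1625,0.5001,0.04],[-0.2213,-0.0063,-0.1625,0.5001,0.04],[-0.2213,-0.0063,-0.125,0.5001,0.04],[-0.2213,-0.0063,-0.125,0.5001,0.04],[-0.2213,-0.0063,-0.125,0.5001,0.04],[-0.2213,-0.0063,-0.125,0.5001,0.04],[-0.2213,-0.0063,-0.125,0.5001,0.04],[-0.2213,-0.0063,-0.125,0.5001,0.04],[-0.2213,-0.0063,0,0.5001,0.04],[-0.2213,-0.0063,0,0.5001,0.04],[-0.2213,-0.0063,0,0.5001,0.04],[-0.2213,-0.0063,0,0.5001,0.04],[-0.2213,-0.0063,0,0.5001,0.04],[-0.2213,-0.0063,0,0.5001,0.04],[-0.2213,-0.0063,0,0.5001,0.04]]])

```text
clock: 24.55
position: [0.5972, -0.1391, 0.2207]
ee_rot: [0.001, 1.0, 0.001, 0.002]
ft_force: [0.3, 0.2, 0.1]
grip_width: 0.0401
gripper_force: 0.0
```

```bash
python3 - <<'E'
from h import *
C=cam('wrist');print(status.get_state()['position']);snap('wrist','w8',None,1.42)
for X in [(.600,-.138,.039),(.590,-.197,.039)]: print(proj(C,X)*1.42)
E
```

```text
[ 0.59717468 -0.13912299  0.2206511 ]
[394.32266191 279.62223197]
[478.36325756 293.64851913]
```

View pics/w8.png

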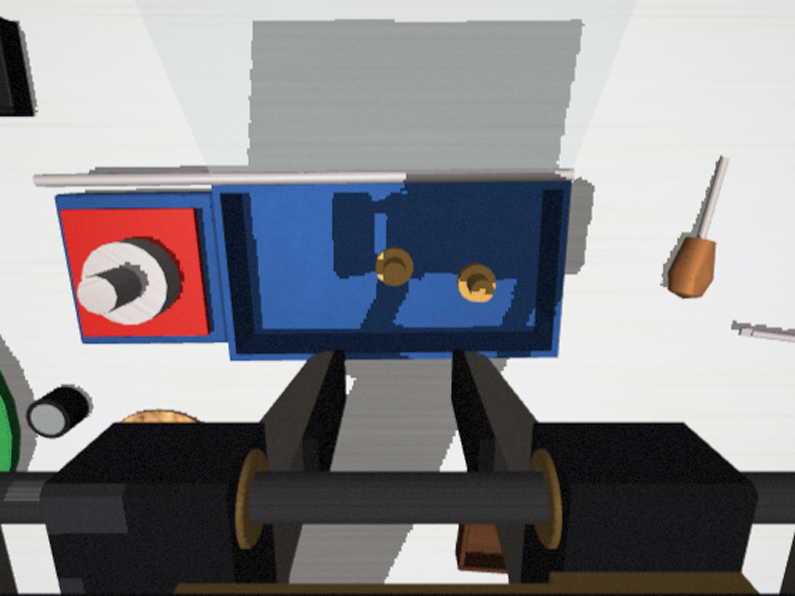

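The flap is open. The fresh seals show feet at (394,267) and (477,283), and neck tops at about (395,272) and (481,286).

```bash
python3 - <<'E'
from h import *
C=cam('wrist');T=cam('top');print(status.get_state()['position'])
for f,t,tp in [((394,267),(395,272),(462,294)),((477,283),(481,286),(492.5,299))]:
    f,t,tp=[np.array(v)/1.42 for v in(f,t,tp)]
    print(atz(C,f,.015).round(4),atz(C,t,.039).round(4),atz(T,tp,.025).round(4),tri(C,f,T,tp).round(4))
E
```

```text
[ 0.59704116 -0.13904425  0.2204165 ]
[ 0.6043 -0.1375  0.015 ] [ 0.6052 -0.1384  0.039 ] [ 0.5998 -0.1382  0.025 ] [ 0.6026 -0.139   0.0081]
[ 0.5922 -0.1996  0.015 ] [ 0.5953 -0.1984  0.039 ] [ 0.5885 -0.1989  0.025 ] [ 0.5908 -0.2009  0.0089]
```

The manual's scale: shifts go in shares of 0.8 m and turns go in shares of pi rad. Converting my numbers, 0.179 m is 0.2238, 0.17 m is 0.2125.

move_tool(steps=[[[0.0088,-0.0013,0.0438,0,0.04],[0.0088,-0.0013,0.0938,0,0.04],[0.0088,-0.0013,0.1438,0,0.04],[0.0088,-0.0013,0.1875,0,0.04],[0.0088,-0.0013,0.2125,0,0.04],[0.0088,-0.0013,0.2238,0,0.04],[0.0088,-0.0013,0.2238,0,0.04],[0.0088,-0.0013,0.2238,0,0.03],[0.0088,-0.0013,0.2238,0,0.022],[0.0088,-0.0013,0.2238,0,0.016],[0.0088,-0.0013,0.2238,0,0.01],[0.0088,-0.0013,0.2238,0,0.01],[0.0088,-0.0013,0.2238,0,0.01]]], force=12)

```text
clock: 25.68
position: [0.6041, -0.1378, 0.0407]
ee_rot: [0.001, 1.0, -0.0, 0.002]
ft_force: [-0.1, 1.0, 6.9]
grip_width: 0.0153
gripper_force: 12.0
```

move_tool(steps=[[[0,0,-0.0375,0,0.01],[0,0,-0.0875,0,0.01],[0,0,-0.1375,0,0.01],[0,0,-0.175,0,0.01],[-0.155,-0.4725,-0.175,0,0.01],[-0.155,-0.4725,-0.175,0,0.01],[-0.155,-0.4725,-0.175,0,0.01],[-0.155,-0.4725,-0.175,0,0.01],[-0.155,-0.4725,-0.175,0,0.01],[-0.155,-0.4725,-0.175,0,0.01],[-0.155,-0.4725,-0.175,0,0.01],[-0.155,-0.4725,-0.175,0,0.01],[-0.155,-0.4725,-0.175,0,0.01],[-0.155,-0.4725,-0.175,0,0.01],[-0.155,-0.4725,-0.175,0,0.01],[-0.155,-0.4725,-0.175,0,0.01]]])

```text
clock: 27.02
position: [0.4782, 0.2414, 0.1786]
ee_rot: [0.0, 1.0, 0.001, 0.0]
ft_force: [-0.9, -0.7, -0.9]
grip_width: 0.0156
gripper_force: 12.0
```

In the tool's units: 0.118 m is 0.1475, 0.11 m is 0.1375.

move_tool(steps=[[[0,0,0.0375,0,0.01],[0,0,0.0813,0,0.01],[0,0,0.1188,0,0.01],[0,0,0.1375,0,0.01],[0,0,0.1475,0,0.01],[0,0,0.1475,0,0.01],[0,0,0.1475,0,0.01]]])

```text
clock: 27.6
position: [0.4797, 0.2398, 0.0611]
ee_rot: [-0.0, 1.0, -0.001, 0.0]
ft_force: [-0.2, -0.4, -0.2]
grip_width: 0.0157
gripper_force: 12.0
```

move_tool(steps=[[[0,0,0,0,0.02],[0,0,0,0,0.024],[0,0,0,0,0.024],[0,0,-0.0125,0,0.024],[0,0,-0.05,0,0.024],[0,0,-0.1,0,0.03],[0,0,-0.15,0,0.04],[0,0,-0.175,0,0.04]]])

```text
clock: 28.27
position: [0.4809, 0.2413, 0.2072]
ee_rot: [-0.001, 1.0, 0.0, 0.004]
ft_force: [0.5, 0.0, -0.0]
grip_width: 0.0393
gripper_force: 0.0
```

move_tool(steps=[[[0.1413,0.55,-0.0125,0,0.04],[0.1413,0.55,-0.0125,0,0.04],[0.1413,0.55,-0.0125,0,0.04],[0.1413,0.55,-0.0125,0,0.04],[0.1413,0.55,-0.0125,0,0.04],[0.1413,0.55,-0.0125,0,0.04],[0.1413,0.55,-0.0125,0,0.04],[0.1413,0.55,-0.0125,0,0.04],[0.1413,0.55,-0.0125,0,0.04],[0.1413,0.55,-0.0125,0,0.04],[0.1413,0.55,-0.0125,0,0.04],[0.1413,0.55,-0.0125,0,0.04],[0.1413,0.55,-0.0125,0,0.04],[0.1413,0.55,-0.0125,0,0.04]]])

```text
clock: 29.43
position: [0.5916, -0.1989, 0.2111]
ee_rot: [-0.0, 1.0, -0.0, 0.0]
ft_force: [0.3, -0.2, -0.2]
grip_width: 0.0403
gripper_force: 0.0
```

```bash
python3 - <<'E'
from h import *
C=cam('wrist');print(status.get_state()['position']);snap('wrist','w9')
print(proj(C,(.593,-.1985,.039)),proj(C,(.593,-.1985,.015)))
a=np.load('pics/w9.npy'); snap('top','t9'); b=np.load('pics/t9.npy')
cv2.imwrite('pics/m9.png',np.hstack([a[60:300,150:450],cv2.resize(b[170:330,120:320],None,fx=1.5,fy=1.5)]))
E
```

```text
[ 0.59155211 -0.19886093  0.21113111]
[278.89257344 199.58665965] [278.98950926 194.42632364]
```

View pics/m9.png

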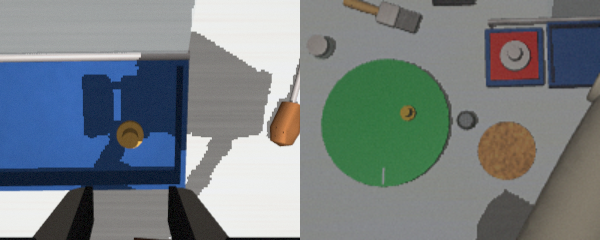

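The first fresh seal stands on the disc at (407,113) in the right panel. The second is at (130,134) in the left panel, as predicted.

In the tool's units: 0.1695 m is 0.2119, 0.0015 m is 0.0019.

move_tool(steps=[[[0.0019,0,0.0438,0,0.04],[0.0019,0,0.0938,0,0.04],[0.0019,0,0.1438,0,0.04],[0.0019,0,0.1875,0,0.04],[0.0019,0,0.2063,0,0.04],[0.0019,0,0.2119,0,0.04],[0.0019,0,0.2119,0,0.04],[0.0019,0,0.2119,0,0.03],[0.0019,0,0.2119,0,0.022],[0.0019,0,0.2119,0,0.016],[0.0019,0,0.2119,0,0.01],[0.0019,0,0.2119,0,0.01],[0.0019,0,0.2119,0,0.01]]], force=12)

```text
clock: 30.62
position: [0.5943, -0.1997, 0.0429]
ee_rot: [0.0, 1.0, -0.0, 0.001]
ft_force: [-0.1, 2.2, 6.3]
grip_width: 0.0154
gripper_force: 12.0
```

move_tool(steps=[[[0,0,-0.0375,0,0.01],[0,0,-0.0875,0,0.01],[0,0,-0.1375,0,0.01],[0,0,-0.175,0,0.01],[-0.14,-0.6488,-0.175,0,0.01],[-0.14,-0.6488,-0.175,0,0.01],[-0.14,-0.6488,-0.175,0,0.01],[-0.14,-0.6488,-0.175,0,0.01],[-0.14,-0.6488,-0.175,0,0.01],[-0.14,-0.6488,-0.175,0,0.01],[-0.14,-0.6488,-0.175,0,0.01],[-0.14,-0.6488,-0.175,0,0.01],[-0.14,-0.6488,-0.175,0,0.01],[-0.14,-0.6488,-0.175,0,0.01],[-0.14,-0.6488,-0.175,0,0.01],[-0.14,-0.6488,-0.175,0,0.01],[-0.14,-0.6488,-0.175,0,0.01],[-0.14,-0.6488,-0.175,0,0.01],[-0.14,-0.6488,-0.175,0,0.01]]])

```text
clock: 32.2
position: [0.4805, 0.3207, 0.1809]
ee_rot: [0.0, 1.0, 0.001, -0.0]
ft_force: [0.0, 1.2, -1.4]
grip_width: 0.0153
gripper_force: 12.0
```

```bash
python3 - <<'E'
from h import *
C=cam('wrist');print(status.get_state()['position']);snap('wrist','w10')
T=cam('top'); print(atz(T,(191.3,245.3),.05), proj(C,(.481,.24,.05)))
a=np.load('pics/w10.npy')
h=cv2.cvtColor(np.ascontiguousarray(a),cv2.COLOR_BGR2HSV); m=cv2.inRange(h,(12,110,60),(30,255,255)); n,l,s,c=cv2.connectedComponentsWithStats(m)
for i in range(1,n):
    if s[i,4]>60: print(s[i],c[i].round(),atz(C,c[i],.04).round(3))
E
```

```text
[0.48054183 0.32067263 0.18092204]
[0.4959562  0.23765039 0.05      ] [374.17296619 211.73446436]
[352 167  34  32 857] [369. 183.] [0.504 0.244 0.04 ]
[ 482  199   78  101 6426] [525. 251.] [0.442 0.098 0.04 ]
[ 261  235   39   63 1764] [280. 265.] [0.427 0.319 0.04 ]
[  0 297   8  35 135] [  2. 316.] [0.374 0.585 0.04 ]
[225 318   9  69 356] [228. 353.] [0.334 0.371 0.04 ]
[327 318  10  69 379] [333. 353.] [0.333 0.267 0.04 ]
[  1 370  22  31 253] [ 13. 381.] [0.3  0.59 0.04]
[  62  403  409   15 3259] [310. 412.] [0.263 0.287 0.04 ]
```

The first seal has turned with the disc, so I'll check whether the disc is still spinning.

```bash
cat > d.py <<'E'
from h import *
C=cam('wrist');st=status.get_state();a=imaging.snapshot('wrist')[:,:,::-1]
np.save('pics/last.npy',a)
h=cv2.cvtColor(np.ascontiguousarray(a),cv2.COLOR_BGR2HSV); m=cv2.inRange(h,(12,110,60),(30,255,255)); n,l,s,c=cv2.connectedComponentsWithStats(m)
for i in range(1,n):
    X=atz(C,c[i],.04)
    if s[i,4]>60 and np.hypot(X[0]-.481,X[1]-.28)<.12: print(st['clock'],s[i],X.round(4))
E
python3 d.py
```

```text
32.25 [350 167  35  33 857] [0.5041 0.2437 0.04  ]
32.25 [ 261  235   39   63 1763] [0.428  0.3183 0.04  ]
```

move_tool(steps=[[[0,0,0,0,0.01],[0,0,0,0,0.01],[0,0,0,0,0.01],[0,0,0,0,0.01],[0,0,0,0,0.01],[0,0,0,0,0.01],[0,0,0,0,0.01],[0,0,0,0,0.01],[0,0,0,0,0.01],[0,0,0,0,0.01],[0,0,0,0,0.01],[0,0,0,0,0.01]]])

```text
clock: 33.3
position: [0.4812, 0.3196, 0.1811]
ee_rot: [0.0, 1.0, -0.0, -0.0]
ft_force: [-0.3, -0.0, -1.2]
grip_width: 0.0152
gripper_force: 12.0
```

```bash
python3 d.py
```

```text
33.3 [350 167  35  33 857] [0.504  0.2437 0.04  ]
33.3 [ 262  235   38   63 1764] [0.428  0.3186 0.04  ]
```

In the tool's units: 0.119 m is 0.1488, 0.11 m is 0.1375.

move_tool(steps=[[[0,0,0.0375,0,0.01],[0,0,0.0813,0,0.01],[0,0,0.1188,0,0.01],[0,0,0.1375,0,0.01],[0,0,0.1488,0,0.01],[0,0,0.1488,0,0.01],[0,0,0.1488,0,0.01]]])

```text
clock: 33.93
position: [0.4817, 0.3198, 0.0625]
ee_rot: [-0.0, 1.0, -0.0, 0.0]
ft_force: [-0.0, -0.3, -1.2]
grip_width: 0.0156
gripper_force: 12.0
```

move_tool(steps=[[[0,0,0,0,0.02],[0,0,0,0,0.024],[0,0,0,0,0.024],[0,0,-0.0125,0,0.024],[0,0,-0.05,0,0.024],[0,0,-0.1,0,0.03],[0,0,-0.15,0,0.04],[0,0,-0.175,0,0.04]]])

```text
clock: 34.6
position: [0.4834, 0.3206, 0.2089]
ee_rot: [-0.002, 1.0, -0.0, 0.004]
ft_force: [-0.1, 0.4, 1.4]
grip_width: 0.0392
gripper_force: 0.0
```

move_tool(steps=[[[0,0.05,-0.0375,0,0.04],[0,0.05,-0.0375,0,0.04],[0,0.05,-0.0375,0,0.04],[0,0.05,-0.0375,0,0.04]]])

```text
clock: 34.93
position: [0.4812, 0.2796, 0.2322]
ee_rot: [-0.0, 1.0, -0.001, 0.0]
ft_force: [0.4, 0.2, -0.3]
grip_width: 0.0401
gripper_force: 0.0
```

```bash
python3 d.py
```

```text
34.9333 [230 166  28  28 590] [0.4989 0.3157 0.04  ]
34.9333 [304 190  27  28 584] [0.4737 0.2411 0.04  ]
```

move_tool(steps=[[[0,0,0,0,0.04],[0,0,0,0,0.04],[0,0,0,0,0.04],[0,0,0,0,0.04],[0,0,0,0,0.04],[0,0,0,0,0.04],[0,0,0,0,0.04],[0,0,0,0,0.04]]])

```text
clock: 35.65
position: [0.4813, 0.2796, 0.2321]
ee_rot: [-0.0, 1.0, -0.0, 0.0]
ft_force: [-0.8, -0.2, -0.2]
grip_width: 0.0399
gripper_force: 0.0
```

```bash
python3 d.py; python3 -c "
from h import *
cv2.imwrite('pics/l11.png',np.load('pics/last.npy'))"
```

```text
35.65 [235 158  27  27 597] [0.5074 0.3108 0.04  ]
35.65 [298 202  27  28 582] [0.4616 0.2466 0.04  ]
```

View pics/l11.png

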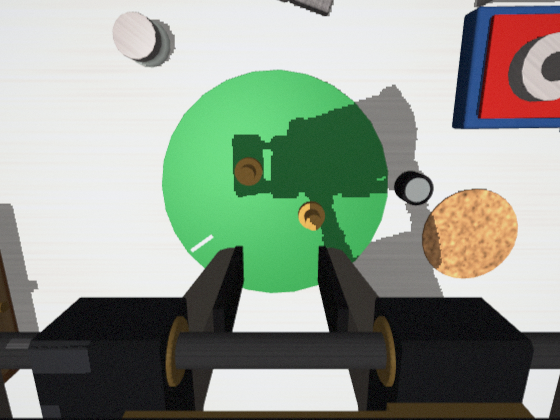

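Both fresh seals stand upright, at (248,171) and (312,215), and the disc is slowing down. Now I fetch the weight.

In the tool's units: 0.241 m is 0.3013, 0.12 m is 0.15, -1.571 rad is -0.5001.

move_tool(steps=[[[0.15,0.3013,0.025,-0.5001,0.05],[0.15,0.3013,0.025,-0.5001,0.05],[0.15,0.3013,0.025,-0.5001,0.05],[0.15,0.3013,0.025,-0.5001,0.05],[0.15,0.3013,0.025,-0.5001,0.05],[0.15,0.3013,0.025,-0.5001,0.05],[0.15,0.3013,0.025,-0.5001,0.05],[0.15,0.3013,0.025,-0.5001,0.05],[0.15,0.3013,0.025,-0.5001,0.05],[0.15,0.3013,0.025,-0.5001,0.05],[0.15,0.3013,0.025,-0.5001,0.05],[0.15,0.3013,0.025,-0.5001,0.05],[0.15,0.3013,0.025,-0.5001,0.05],[0.15,0.3013,0.025,-0.5001,0.05],[0.15,0.3013,0.025,-0.5001,0.05],[0.15,0.3013,0.025,-0.5001,0.05]]])

```text
clock: 37.03
position: [0.6012, 0.0386, 0.2121]
ee_rot: [-0.0, 0.708, 0.706, 0.0]
ft_force: [-0.8, 0.2, 0.5]
grip_width: 0.0496
gripper_force: 0.0
```

```bash
python3 - <<'E'
from h import *
T=cam('top');print(atz(T,(263.3,206.7),.06))
C=cam('wrist');snap('wrist','w12')
print(proj(C,(.601,.0385,.058)),proj(C,(.601,.0385,.088)))
a=np.load('pics/w12.npy').astype(int)[100:300,180:380]; m=((a.min(2)>60)&(a.max(2)-a.min(2)<25)).astype(np.uint8)
n,l,s,c=cv2.connectedComponentsWithStats(m); print([(s[i],c[i]+[180,100]) for i in range(1,n) if s[i,4]>100])
E
```

```text
[0.5985059  0.03708671 0.06      ]
[279.33882628 203.74158428] [279.22968782 212.20862214]
[(array([    0,     0,   200,   185, 18631], dtype=int32), array([277.39402072, 167.30943052])), (array([  70,   71,   61,   61, 2870], dtype=int32), array([279.78118467, 201.16864111]))]
```

In the tool's units: 0.124 m is 0.155, 0.118 m is 0.1475.

move_tool(steps=[[[0,0,0.0438,0,0.05],[0,0,0.0938,0,0.05],[0,0,0.125,0,0.05],[0,0,0.1475,0,0.05],[0,0,0.155,0,0.05],[0,0,0.155,0,0.05],[0,0,0.155,0,0.04],[0,0,0.155,0,0.032],[0,0,0.155,0,0.026],[0,0,0.155,0,0.015],[0,0,0.155,0,0.015],[0,0,0.155,0,0.015]]], force=45)

```text
clock: 38.08
position: [0.6009, 0.0385, 0.0896]
ee_rot: [-0.0, 0.707, 0.707, -0.0]
ft_force: [-5.9, -0.5, 7.0]
grip_width: 0.0229
gripper_force: 45.0
```

move_tool(steps=[[[0,0,-0.0125,0,0.015],[0,0,-0.0313,0,0.015],[0,0,-0.0563,0,0.015],[0,0,-0.0938,0,0.015],[0,0,-0.125,0,0.015],[0.0225,-0.2175,-0.125,0,0.015],[0.0225,-0.2175,-0.125,0,0.015],[0.0225,-0.2175,-0.125,0,0.015],[0.0225,-0.2175,-0.125,0,0.015],[0.0225,-0.2175,-0.125,0,0.015],[0.0225,-0.2175,-0.125,0,0.015],[0.0225,-0.2175,-0.125,0,0.015],[0.0225,-0.2175,-0.125,0,0.015]]])

```text
clock: 39.17
position: [0.4282, 0.0564, 0.1887]
ee_rot: [0.001, 0.707, 0.707, 0.001]
ft_force: [0.5, 0.0, -6.2]
grip_width: 0.0227
gripper_force: 45.0
```

In the tool's units: 0.133 m is 0.1663, 0.13 m is 0.1625.

move_tool(steps=[[[0,0,0.0438,0,0.015],[0,0,0.0938,0,0.015],[0,0,0.1313,0,0.015],[0,0,0.1525,0,0.015],[0,0,0.1625,0,0.015],[0,0,0.1663,0,0.015],[0,0,0.1663,0,0.015],[0,0,0.1663,0,0.015],[0,0,0.1663,0,0.015]]])

```text
clock: 39.92
position: [0.429, 0.0563, 0.056]
ee_rot: [0.001, 0.707, 0.707, 0.001]
ft_force: [-0.4, 0.8, -6.3]
grip_width: 0.0226
gripper_force: 45.0
```

In the tool's units: 0.002 m is 0.0025, 0.001 m is 0.0013.

move_tool(steps=[[[0,0,0.0013,0,0.015],[0,0,0.0025,0,0.015],[0,0,0.0025,0,0.015],[0,0,0.0025,0,0.015]]])

```text
clock: 40.25
position: [0.4293, 0.0563, 0.0554]
ee_rot: [0.001, 0.707, 0.707, 0.001]
ft_force: [-2.1, 0.1, 9.6]
grip_width: 0.0232
gripper_force: 45.0
```

move_tool(steps=[[[0,0,0.0013,0,0.015],[0,0,0.0013,0,0.015],[0,0,0.0013,0,0.015]]])

```text
clock: 40.5
position: [0.4294, 0.0563, 0.0553]
ee_rot: [0.001, 0.707, 0.707, 0.001]
ft_force: [-7.2, 0.5, 19.7]
grip_width: 0.0226
gripper_force: 45.0
```

Contact. I'll relax the press, release, back off and take a last look.

In the tool's units: -0.2 m is -0.25, -0.15 m is -0.1875.

move_tool(steps=[[[0,0,-0.0025,0,0.015],[0,0,-0.0025,0,0.026],[0,0,-0.0025,0,0.035],[0,0,-0.0025,0,0.045],[0,0,-0.0025,0,0.05],[0,0,-0.0375,0,0.05],[0,0,-0.0875,0,0.05],[0,0,-0.1375,0,0.05],[0,0,-0.1875,0,0.05],[-0.25,-0.125,-0.25,0,0.05],[-0.25,-0.125,-0.25,0,0.05],[-0.25,-0.125,-0.25,0,0.05],[-0.25,-0.125,-0.25,0,0.05],[-0.25,-0.125,-0.25,0,0.05],[-0.25,-0.125,-0.25,0,0.05],[-0.25,-0.125,-0.25,0,0.05],[-0.25,-0.125,-0.25,0,0.05]]], force=12)

```text
clock: 41.92
position: [0.3271, -0.144, 0.2523]
ee_rot: [0.0, 0.708, 0.706, 0.0]
ft_force: [-0.8, -0.4, -0.3]
grip_width: 0.0499
gripper_force: 0.0
```

```bash
python3 - <<'E'
from h import *
snap('top','t13',(110,170,450,330),2.3)
E
```

move_tool(steps=[[[0,0,0,0,0.05],[0,0,0,0,0.05],[0,0,0,0,0.05],[0,0,0,0,0.05],[0,0,0,0,0.05],[0,0,0,0,0.05],[0,0,0,0,0.05],[0,0,0,0,0.05],[0,0,0,0,0.05],[0,0,0,0,0.05],[0,0,0,0,0.05],[0,0,0,0,0.05]]])

```text
clock: 42.97
position: [0.3272, -0.1434, 0.2521]
ee_rot: [0.0, 0.707, 0.707, -0.0]
ft_force: [-0.2, -1.7, -1.4]
grip_width: 0.0498
gripper_force: 0.0
```

```bash
python3 - <<'E'
from h import *
snap('top','t14',(110,170,450,330),2.3); snap('side','s14',None,1)
a=np.load('pics/t13.npy').astype(int);b=np.load('pics/t14.npy').astype(int)
print((abs(a-b).max(2)[205:300,130:225]>40).sum())
A=cv2.imread('pics/t14.png');B=np.load('pics/s14.npy')[150:325,190:330]
cv2.imwrite('pics/f.png',np.hstack([cv2.resize(A,(504,237)),cv2.resize(B,None,fx=1.354,fy=1.3543)]))
E
```

```text
0
```

View pics/f.png

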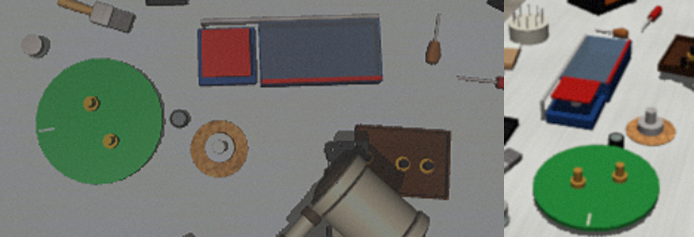

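The flap is shut, the weight stands on the mat at (220,148), both fresh seals are on a still disc, and two tray seals are visible. I'll move the arm off the tray and check the third seal by numbers.

In the tool's units: 0.17 m is 0.2125.

move_tool(steps=[[[0.2125,0,0,0,0.05],[0.2125,0,0,0,0.05],[0.2125,0,0,0,0.05],[0.2125,0,0,0,0.05],[0.2125,0,0,0,0.05],[0.2125,0,0,0,0.05],[0.2125,0,0,0,0.05],[0.2125,0,0,0,0.05]]])

```text
clock: 43.73
position: [0.3273, 0.0254, 0.2521]
ee_rot: [0.0, 0.708, 0.706, -0.0]
ft_force: [-0.1, 1.1, 0.2]
grip_width: 0.0501
gripper_force: 0.0
```

```bash
python3 - <<'E'
from h import *
snap('top','t15');T=cam('top')
def f(n):
    h=cv2.cvtColor(np.load(f'pics/{n}.npy').copy(),cv2.COLOR_BGR2HSV); m=cv2.inRange(h,(14,120,70),(32,255,255)); k,l,s,c=cv2.connectedComponentsWithStats(m)
    for i in range(1,k):
        if 4<s[i,4]<120 and 130<c[i][0]<420 and 200<c[i][1]<310: print(n,s[i],atz(T,c[i],.02).round(3))
f('t7');f('t15')
E
```

```text
t7 [360 274  10  11  42] [ 0.392 -0.24   0.02 ]
t7 [377 275  10  11  50] [ 0.389 -0.287  0.02 ]
t7 [393 277   9  10  39] [ 0.385 -0.33   0.02 ]
t7 [248 285  10   4  22] [0.38  0.071 0.02 ]
t15 [166 235  10  10  64] [0.516 0.302 0.02 ]
t15 [179 260  10  10  63] [0.444 0.265 0.02 ]
t15 [352 271  10  11  49] [ 0.402 -0.218  0.02 ]
t15 [377 275  10  11  50] [ 0.39  -0.287  0.02 ]
t15 [393 277  10  10  43] [ 0.385 -0.331  0.02 ]
t15 [259 281  14   6  48] [0.39  0.036 0.02 ]
```

The third tray seal has been knocked about 2 cm and is still in the tray. I'll check that it is upright before handing in.

```bash
python3 - <<'E'
from h import *
a=np.load('pics/t7.npy');b=np.load('pics/t15.npy')
for nm,im in(('knocked',b),('mid-ref',b),('right-ref',b)):
    tpl=a[271:288,357:373]; x={'knocked':352,'mid-ref':377,'right-ref':393}[nm]; reg=np.ascontiguousarray(im[264:292,x-6:x+18])
    r=cv2.matchTemplate(reg,np.ascontiguousarray(tpl),cv2.TM_CCOEFF_NORMED); print(nm,r.max().round(3))
for x,y in((352,271),(377,275)):
    print((b[y-3:y+13,x-3:x+13].max(2)//10))
E
```

```text
knocked 0.766
mid-ref 0.893
right-ref 0.82
[[ 3  6  5  7  6  6  6  6  6  7  6  6  6  6  6  6]
 [ 3  7  6  6  6  6  7  7  6  6  6  7  6  6  6  6]
 [ 3  6  5  7  7  7  7  6  6  7  7  6  6  6  6  6]
 [ 3  7  5  6  6  5  9 10 11  6  7  6  7  7  7  6]
 [ 3  6  4  6  8 13 13 14  8 13 10  6  6  6  6  6]
 [ 4  7  6  7 13 14  9  7  5  7  7 10  6  6  6  6]
 [ 3  6  5 10 14  9  4  5  4  4  5  9 10  6  7  6]
 [ 4  7  6 14 14  4  4  5  4  4  5  6  8  6  6  7]
 [ 3  6  6 14 14  3  4  5  5  4  4  5 11  6  7  7]
 [ 4  6  5 14 13  7  4  5  5  5  4  8 12  6  7  6]
 [ 4  6  6 10 14  9  4  5  4  4  8 13  8  6  6  6]
 [ 4  6  6  7 14 13 12  9 12 13 13 10  6  6  6  6]
 [ 5  6  7  6  8 12 14 14 13 14 10  7  6  6  7  6]
 [ 5  7  6  7  6  8  9  9  9  8  7  6  7  6  6  6]
 [ 5  7  6  6  6  6  7  6  7  6  7  6  6  7  7  7]
 [ 6  6  6  6  6  6  6  6  6  6  6  6  6  6  6  6]]
[[ 6  6  6  6  7  6  6  6  6  7  6  6  6  6  6  6]
 [ 6  7  6  6  6  6  6  6  6  6  6  6  6  6  6  6]
 [ 6  7  6  6  6  6  6  6  6  6  6  7  6  7  6  6]
 [ 6  6  6  6  6  5  9  9  5  6  6  6  6  6  6  6]
 [ 6  6  6  6  8 12 12 13 12 13  9  6  6  6  6  6]
 [ 6  6  6  8 13 13 13  7  7  8 11  8  6  6  6  6]
 [ 6  6  5 13 13  8  6  4  4  4  6  8  6  6  6  6]
 [ 6  6  6 13 13  3  4  4  4  4  4  5  9  6  6  6]
 [ 6  6  7 13 11  4  4  4  4  4  4  4  9  6  7  7]
 [ 7  6  6 13 13  4  4  4  4  4  4  4 10  6  6  6]
 [ 6  7  6 14 13  6  4  4  4  4  4 10  9  6  7  7]
 [ 7  7  6 10 13 12  9  9  7 10 12 11  7  7  7  6]
 [ 6  6  6  6 10 14 12 13 12 13  9  7  6  7  6  7]
 [ 6  6  6  6  6  7  8 10 10  9  6  6  6  5  6  6]
 [ 6  6  6  7  6  6  7  7  7  6  6  6  6  7  6  6]
 [ 7  6  6  6  7  6  6  6  6  6  6  6  6  6  6  6]]
```

The knocked seal is upright and clear of the wall. The wall limits it to 71 mm from the tray centre, inside the 75 mm allowed.

```bash
python3 -c "
from workcell import robot, imaging, status
print(robot.hand_in())"
```

```text
the job is handed in; nothing more can be done
None
```

I handed in the job at about 44 s with three finished seals in the tray, both fresh seals on the resting turntable, the weight on its mat and the flap shut; one finished seal got knocked but was still upright in the tray, and `hand_in` gave no verdict.

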